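Load the filter-media drawer of an aquarium sump

TASK

Get the media unit ready: pull its drawer right out to the stop, then load the two ceramic pieces through the chute's mouth. First set the diverter lever fully over to the left chute (lever towards the robot) and drop the ribbed drum in so that it lands in the drawer's left compartment; then set the lever fully over to the right chute (lever away from the robot) and drop the slender tube in so that it lands in the right compartment. Leave the lever there, the drawer out and everything else on the table where it was.

Things in the scene. Friction and masses are not known exactly. Their poses are not given: they have to be found in the camera images.
- media_unit: White drawer housing 180 wide, 160 deep, with an open grey chute on top; fixed. Origin: on the table under the middle of its front face; x into the unit (away from the robot), y to its left (the robot's left), z up. Slippery slide at 45 deg from x 145, z 225 down to x 0, z 80; a wall splits its foot into a left and a right outlet, each above one compartment of the pulled-out drawer. Highest rim z 275.
- mouth (a point): Middle of the chute's mouth: x 115, y 0, z 262 of the media_unit, about 67 above the slide. The throat below is 68 wide in y, its sides flare to 120 at the rim (z 263); the rear rim (z 275) is 60 behind this point; the front is open. A piece let go upright here, its underside near this height, slides down by itself.
- drawer (a joint): How far the drawer is out, in m: 0 shut, 0.095 at its stop. Slides along the unit's -x, about 2 N of friction, and stays where it is left.
- drawer_handle (a point): Middle of the drawer's steel bow handle: level round bar 10 in diameter, 100 long, along the unit's y, 72 above the table, 45 in front of the drawer's face (40 free gap behind the bar; the face reaches 85 high). Above it all is free; the chute's walls begin just behind the face (z 125). Moves with the drawer; axes as the media_unit.
- left_bay (a point): Centre of the inner floor of the drawer's left compartment: 134 (x) by 74 (y) inside, walls 52 high above this floor, black rubber mat that stops rolling, floor 14 above the table. Moves with the drawer; axes as the media_unit.
- right_bay (a point): Centre of the inner floor of the drawer's right compartment, same size.
- diverter (a joint): Diverter angle in rad, counter-clockwise from above: -0.5 (stop) lever towards the robot, the vane shuts the right side, LEFT chute open; +0.5 (stop) lever away from the robot, RIGHT chute open; 0 lever straight to the unit's right. Set means within 0.1 of the stop. Stays where it is left; about 1 N at the post moves it.
- pivot (a point): On the diverter's vertical axis, at x 35, y 0, z 215 of the media_unit. Axes as the media_unit.
- lever_post (a point): Lever's upright black post, 14 in diameter, 105 from the pivot axis on the unit's right (in its -y at joint 0). Free from z 220 (top of the 12 wide crank arm that carries it) to z 266; this point is at z 245. It can be pushed or pinched. Its axes turn with the lever.
- drum: Squat ribbed drum of off-white ceramic media standing on end: 41 in diameter in the middle, 28 at the ends, 36 high, about 35 g. Origin: centre of its underside, z up.
- tube: Slender hollow tube of off-white ceramic media standing on end: 25 in diameter, 12 bore, 48 high, about 30 g. Origin: centre of its underside, z up.
- drum_mid (a point): Middle of the drum, 18 above its underside; it is what must end up inside the left compartment.
- tube_mid (a point): Middle of the tube, 24 above its underside; it is what must end up inside the right compartment.
- frag_plug: Bystander, leave alone: small ceramic plug lying among the media: a disc 28 wide and 8 thick with a 10 wide, 6 high stub on top. Origin: centre of its underside.
- coupling: Bystander, leave alone: grey plastic pipe coupling standing on end, a ring 48 in diameter and 40 high. Origin: centre of its underside.
- dose_bottle: Bystander, leave alone: white dosing bottle, 60 in diameter, 160 high. Origin: centre of its underside.
- food_jar: Bystander, leave alone: clear jar with black lid, 64 in diameter, 80 high. Origin: centre of its underside.
- magnet: Bystander, leave alone: black glass-cleaning magnet, 70 x 45, 44 high with its grip rib. Origin: centre of its underside.
- cup: Bystander, leave alone: white plastic cup, 72 in diameter, 80 high. Origin: centre of its underside.
- brush: Bystander, leave alone: cleaning brush with white handle, 170 long, lying down. Origin: centre of its underside.
Things that resemble listed ones, but are neither listed nor needed, are in the scene too. What is shaped like the drum but red is not meant.

How it is judged:
By the outcome, as a careful person would: the job done as asked, in the order asked, and still so for the second after the job is handed in, with the robot touching nothing.
It also fails if it takes over 72 s, if anything falls off the work surface, if the arm or the gripper's body presses on something with over 40 N, if the wrist force passes 120 N, or if a joint passes its speed limit or range.

ROBOT

A 6-joint arm with a two-finger parallel gripper is mounted at the origin on the work surface. World frame = base frame: x ahead of the robot, y to its left, z up, the work surface at z = 0. Lengths are in m, angles in rad, forces in N, time in s.
With the tool pointing down it reaches from about 0.25 to 0.775 m from the base axis. Payload 4 kg.
Tool frame: the origin (TCP) lies at the very end of the fingers, on their centre line; the grasp point (between the pads) lies 19 mm behind it; z points along the fingers, y is the line along which they close (so a half turn about z gives the same grasp; the last joint's range is limited). The gripper opens to 94 mm and grips with 3 to 60 N. Pads are 16 mm wide; open, the fingers measure 119 mm over their backs; the gripper's body (75 mm by 177 mm) begins 78 mm behind the grasp point.
Start: joints at [-1.375, 0.087, 1.371, -0, 1.684, -0.103], TCP at [0.162, -0.526, 0.206] pointing down, gripper open.
Joint ranges: [-3.1, 3.1], [-0.76, 2.03], [0.27, 2.55], [-1.08, 4.22], [0.17, 2.65], [-2.57, 2.57]. Speed limits (rad/s): [2.79, 2.79, 3.14, 3.14, 3.14, 3.14].

INTERFACE

Orientations are given as [roll, pitch, yaw] about the fixed x, y, z axes, in that order (R = Rz(yaw) Ry(pitch) Rx(roll)).
In Python, from bench import robot gives the robot as it stands. The module is installed in compiled form; this text tells all that it offers.
- The arm moves only by the tool move_arm, never from a script. Its argument "deltas" is one flat list of numbers, 7 for each row, row after row: the turn, a rotation vector about the tool's x, y, z in rad, then the shift along the tool's x, y, z in cm, then the closure, from -1 (fully open) to 1 (shut). A call has 1 to 8 rows; each row is the pose to reach, as a shift and turn from the pose commanded when the call began, along the tool's axes at that moment; what a row does not reach only later rows make up. A row lasts 1/10 s, in which the tool goes at most 50 mm and 8.59 degrees, less where a joint would pass 70% of its speed; a pose out of reach is approached as far as the arm can. A call with a gripper value outside its range is refused whole. The fingers move at their own pace and stop on an object; the grip force is fixed at half the most. Time passes only in rows, so rows that repeat a pose let the fingers close. It gives the time, the measured TCP pose, the force, the opening and the grip force at its end, in the units of the state.
- robot.get_obs(): the state, without advancing time (a new reading comes with each control period).
- robot.snapshot(name): name is "scene" or "top" or "wrist"; returns a dict with "image" (480x640x3 uint8, red, green, blue), "depth" (480x640 float32, m along the optical axis (not along the pixel's ray), 0 where there is no reading), "fov_y" (degrees; the focal length in pixels is half the picture's height over the tangent of half this angle, whatever the lens; pixels are square), "cx", "cy" (the principal point, pixels), "origin" and "orientation" of the camera in the world; the wrist camera has in their place "T_tool_cam" (4x4, takes a point from camera to tool coordinates, whose origin is the TCP and whose axes are the flange's). Camera axes: x right, y up, looking along -z (the intrinsics and any distortion apply to the point x, -y, -z); pixel columns grow to the right and rows downward; lengths in m; the calibration is good to about 2 mm. A picture is of the moment at which its call begins: read the wrist's pose just before it.
- robot.close_job(): hands the job in; it is judged then, once.
The state is a dict: "time": time; "joint_positions": joint angles; "qvel": joint speeds; "joint_torque": joint torques, N m; "tool_pos": TCP position; "ee_rot": TCP orientation; "wrist_force": force on the tool from outside, world axes, zero at the start; "wrist_torque": the same for the moment, N m; "width": finger opening in m; "finger_force": force on a finger pad.
Only numpy, scipy, OpenCV 4.12 (cv2) and the standard library are available. Lean on these libraries where they do the work, as an engineer would, in place of code of your own. Each camera call takes 0.05 s, during which the arm holds its last target. There are 200 camera calls.

## Working session

There is one attempt and no reset: what is moved stays moved. The work goes in short steps, Python scripts to look and compute and a tool call to move; the robot and the scene stay as the last step left them, time stands still between calls to the robot, and variables do not carry over. Pictures are saved under pics/ and viewed, at most 10 in all, crops included, and the job is handed in when it is done.

Besides the shell and the picture viewer there is one more tool, called after "Emit:" as name(argument=value, ...), one argument or row to a line, values as JSON. move_arm: Moves the arm, as the interface text tells. Its arguments: {"type":"object","properties":{"deltas":{"type":"array","items":{"type":"number"}}},"required":["deltas"]}

```bash
mkdir -p pics; cat > h.py <<'E'
import numpy as np, cv2
from bench import robot
from scipy.spatial.transform import Rotation as R
def snap(n):
    o=robot.get_obs(); s=robot.snapshot(n)
    if n=="wrist":
        T=np.eye(4); e=np.array(o["ee_rot"])
        T[:3,:3]=e if e.shape==(3,3) else R.from_euler("xyz",e).as_matrix()
        T[:3,3]=o["tool_pos"]; s["T"]=T@np.array(s["T_tool_cam"])
    else:
        T=np.eye(4); e=np.array(s["orientation"])
        T[:3,:3]=e if e.shape==(3,3) else R.from_euler("xyz",e).as_matrix()
        T[:3,3]=s["origin"]; s["T"]=T
    s["f"]=240/np.tan(np.radians(s["fov_y"])/2)
    return s
def save(s,p): cv2.imwrite(p,cv2.cvtColor(s["image"],cv2.COLOR_RGB2BGR))
def cloud(s):
    v,u=np.mgrid[:480,:640]; d=s["depth"]
    P=np.stack([(u-s["cx"])/s["f"]*d,-(v-s["cy"])/s["f"]*d,-d],-1)
    W=P@s["T"][:3,:3].T+s["T"][:3,3]; W[d==0]=np.nan
    return W
def ray(s,u,v,z):
    d=s["T"][:3,:3]@np.array([(u-s["cx"])/s["f"],-(v-s["cy"])/s["f"],-1]); o=s["T"][:3,3]
    return o+d*(z-o[2])/d[2]
E
python3 - <<'E'
from h import *
o=robot.get_obs(); print({k:np.round(v,3).tolist() for k,v in o.items()})
for n in("scene","top"):
    s=snap(n); save(s,f"pics/{n}0.png"); print(n,{k:np.round(v,3).tolist() for k,v in s.items() if k not in("image","depth")})
    np.savez(f"{n}0.npz",**{k:s[k] for k in("image","depth","T","f","cx","cy")})
E
```

```text
{'time': 0.0, 'joint_positions': [-1.375, 0.088, 1.372, 0.0, 1.684, -0.103], 'qvel': [0.001, 0.001, 0.0, 0.002, -0.001, -0.0], 'joint_torque': [-0.001, -34.018, -30.243, 0.072, 0.033, -0.0], 'tool_pos': [0.162, -0.525, 0.204], 'ee_rot': [-3.139, -0.0, 0.299], 'wrist_force': [0.55, 0.659, -0.447], 'wrist_torque': [0.004, -0.005, -0.024], 'finger_force': 0.0, 'width': 0.094}
scene {'fov_y': 57.997, 'cx': 315.945, 'cy': 239.953, 'origin': [1.35, 0.046, 0.734], 'orientation': [0.985, -0.015, 1.647], 'T': [[-0.077, -0.55, 0.832, 1.35], [0.997, -0.054, 0.056, 0.046], [0.015, 0.833, 0.552, 0.734], [0.0, 0.0, 0.0, 1.0]], 'f': 432.995}
top {'fov_y': 49.646, 'cx': 316.905, 'cy': 237.938, 'origin': [0.383, -0.011, 1.464], 'orientation': [0.096, -0.02, -1.58], 'T': [[-0.009, 0.995, -0.095, 0.383], [-1.0, -0.007, 0.021, -0.011], [0.02, 0.095, 0.995, 1.464], [0.0, 0.0, 0.0, 1.0]], 'f': 518.857}
```

View pics/scene0.png

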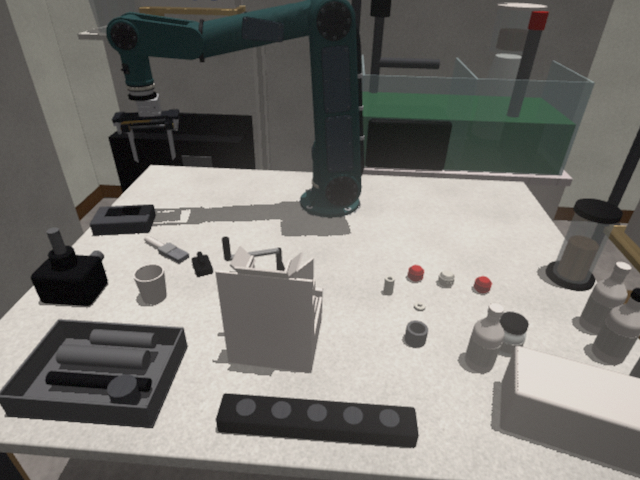

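View pics/top0.png

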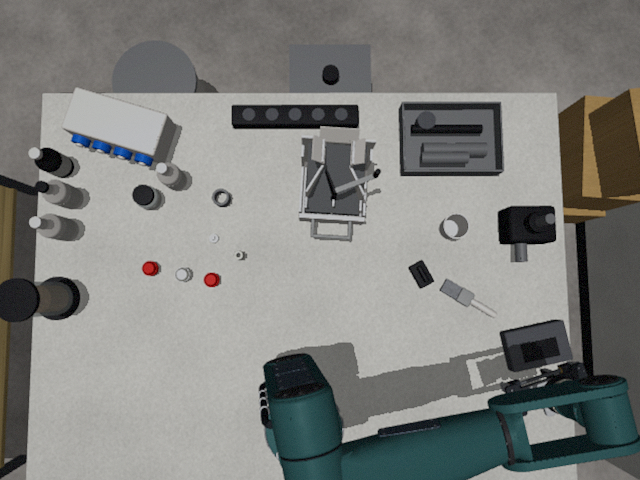

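The top view shows the white drum at (183,274) between two red ones at (150,268) and (211,280), the tube at (240,255), the plug at (214,238) and the coupling at (222,198). The unit is near (335,180), with its handle at (332,236) and the lever post at (377,173). I'll take one enlarged crop to confirm, and measure.

```bash
python3 - <<'E'
from h import *
s=dict(np.load("top0.npz")); im=s["image"]; bgr=im[:,:,::-1]
a=cv2.resize(bgr[225:295,130:260],None,fx=5,fy=5,interpolation=cv2.INTER_CUBIC)[:, :400*2]
a=cv2.resize(bgr[230:290,135:255],(400,200),interpolation=cv2.INTER_CUBIC)
b=cv2.resize(bgr[120:250,285:395],(400,473),interpolation=cv2.INTER_CUBIC)
c=np.zeros((473,800,3),np.uint8); c[:200,:400]=a; c[:,400:]=b
s2=dict(np.load("scene0.npz"));c[205:473,:400]=cv2.resize(s2["image"][250:330,370:490,::-1],(400,268),interpolation=cv2.INTER_CUBIC)
cv2.imwrite("pics/crop1.png",c)
W=cloud(s)
hsv=cv2.cvtColor(bgr,cv2.COLOR_BGR2HSV)
for n,(u,v),z in (("drum",(183,274),.036),("tube",(240,255),.048)):
    P=W[v-12:v+13,u-12:u+13].reshape(-1,3); Q=P[P[:,2]>z*.7]
    print(n,np.round(Q.mean(0),4),np.round(Q.max(0),4),len(Q),ray(s,u,v,z))
# unit: points by height bands
M=np.zeros((480,640),bool); M[115:250,285:395]=1
for lo,hi in((.062,.085),(.115,.135),(.2,.225),(.235,.256),(.256,.268),(.268,.285)):
    m=M&(W[...,2]>lo)&(W[...,2]<hi); Q=W[m]
    if len(Q)>5:
        r=cv2.minAreaRect((Q[:,:2]*1000).astype(np.float32)); print(lo,hi,len(Q),np.round(r[0],1),np.round(r[1],1),round(r[2],2))
v,u=np.where(M&(hsv[...,2]<60)&(W[...,2]>.22)); print("black",u.mean(),v.mean(),W[v,u].mean(0),len(u))
E
```

```text
drum [0.4236 0.3307 0.0336] [0.4425 0.3531 0.0445] 171 [0.42294466 0.3262417  0.036     ]
tube [0.4757 0.1754 0.0475] [0.4871 0.1863 0.0539] 52 [0.4729812  0.16959365 0.048     ]
0.062 0.085 908 [627.6 -81.8] [180.3 223.2] 85.69
0.115 0.135 449 [663.5 -84.1] [177.2 150.5] 85.9
0.2 0.225 893 [676.3 -90. ] [188.5 127. ] 86.3
0.235 0.256 734 [705.1 -91.9] [192.2  88.5] 82.66
0.256 0.268 457 [ 711.7 -109.9] [172.9  91.3] 77.16
0.268 0.285 142 [ 722.1 -123.1] [174.1  75.2] 62.24
black 370.4222222222222 175.26666666666668 [ 0.64794506 -0.16503725  0.24970297] 45
```

View pics/crop1.png

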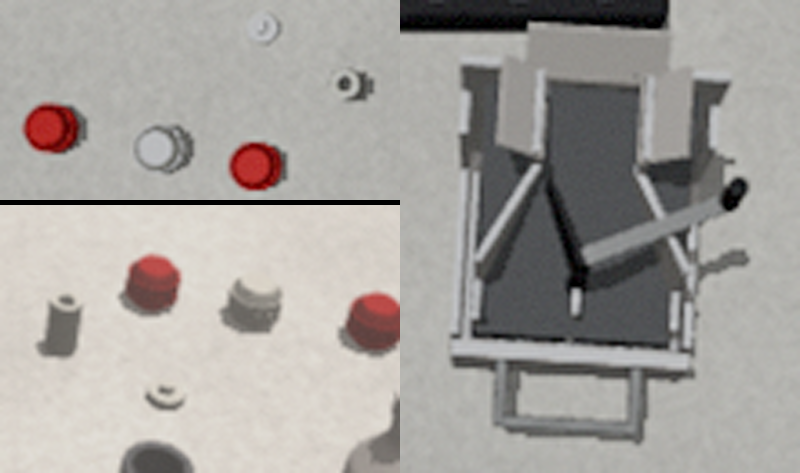

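The crop confirms it. The plain white ribbed drum is at (183,274), with the red look-alikes either side excluded. The hollow white tube is at (240,255) and the plug at (214,238). The lever now leans away from the robot, the drawer is shut, and the unit's yaw is about -0.08.

```bash
cat >> h.py <<'E'
def pose():
    o=robot.get_obs(); e=np.array(o["ee_rot"]); return np.array(o["tool_pos"]),R.from_euler("xyz",e)
def to(p,rpy,base=None):
    P,r=base or pose(); g=R.from_euler("xyz",rpy)
    return np.round((r.inv()*g).as_rotvec(),3), np.round(r.inv().apply(np.array(p)-P)*100,2)
E
python3 - <<'E'
from h import *
s=dict(np.load("top0.npz"))
W=cloud(s)
print("handle ends",ray(s,312.5,236.8,.072),ray(s,351,240.1,.072))
print("face",ray(s,(450-400)/3.636+285,120+345/3.638,.085),ray(s,(690-400)/3.636+285,120+365/3.638,.085))
print("pivot~",ray(s,(577-400)/3.636+285,120+272/3.638,.22),"post",ray(s,(737-400)/3.636+285,120+187/3.638,.266))
m=np.zeros((480,640),bool);m[228:245,300:365]=1;m&=(W[...,2]>.06)&(W[...,2]<.085)
print(np.round(np.nanmean(W[m],0),4),m.sum())
print(snap("wrist")["T_tool_cam"])
print(to([.45,-.08,.35],[np.pi,0,-.08]))
E
```

```text
handle ends [ 0.51907257 -0.02815398  0.072     ] [ 0.50938703 -0.13197391  0.072     ]
face [0.57722448 0.00837001 0.085     ] [ 0.56122758 -0.16865227  0.085     ]
pivot~ [ 0.60684419 -0.07867443  0.22      ] post [ 0.65369953 -0.18056658  0.266     ]
[ 0.5246 -0.0778  0.0763] 199
[[ 2.80802294e-04  9.58181979e-01  2.86159426e-01  8.27122527e-02]
 [ 9.99999893e-01 -3.74318844e-04  2.72097649e-04 -2.93110155e-06]
 [ 3.67833929e-04  2.86159319e-01 -9.58181981e-01 -1.78858653e-01]
 [ 0.00000000e+00  0.00000000e+00  0.00000000e+00  1.00000000e+00]]
(array([-0.002,  0.   ,  0.379]), array([ 40.65, -34.09, -14.48]))
```

Emit:
move_arm(
  deltas=[0, 0, 0.389, 10, -6, -15.6, -1, 0, 0, 0.389, 47.35, -31.9, -15.6, -1, 0, 0, 0.389, 47.35, -31.9, -15.6, -1, 0, 0, 0.389, 47.35, -31.9, -15.6, -1, 0, 0, 0.389, 47.35, -31.9, -15.6, -1, 0, 0, 0.389, 47.35, -31.9, -15.6, -1, 0, 0, 0.389, 47.35, -31.9, -15.6, -1, 0, 0, 0.389, 47.35, -31.9, -15.6, -1],
)

```text
time: 0.95
tool_pos: [0.3959, -0.2358, 0.3188]
ee_rot: [3.141, -0.0, -0.09]
wrist_force: [1.2, -0.5, -0.7]
width: 0.0941
finger_force: 0.0
```

Emit:
move_arm(
  deltas=[0, 0, 0, 10, -16, -4, -1, 0, 0, 0, 10, -16, -4, -1, 0, 0, 0, 10, -16, -4, -1, 0, 0, 0, 10, -16, -4, -1, 0, 0, 0, 10, -16, -4, 1, 0, 0, 0, 10, -16, -4, 1, 0, 0, 0, 10, -16, -4, 1],
)

```text
time: 1.65
tool_pos: [0.5087, -0.088, 0.358]
ee_rot: [3.141, 0.001, -0.091]
wrist_force: [-0.5, -0.5, 0.0]
width: 0.0736
finger_force: 0.0
```

```bash
python3 - <<'E'
from h import *
s=snap("wrist"); save(s,"pics/w1.png"); print(pose()[0],robot.get_obs()["ee_rot"],s["f"],s["cx"],s["cy"])
np.savez("w1.npz",**{k:s[k] for k in("image","depth","T","f","cx","cy")})
E
```

```text
[ 0.50851306 -0.08829436  0.35817068] [ 3.14128609e+00  8.58583250e-04 -9.20864890e-02] 331.57772992707373 320.6867815517764 237.6682583454876
```

View pics/w1.png

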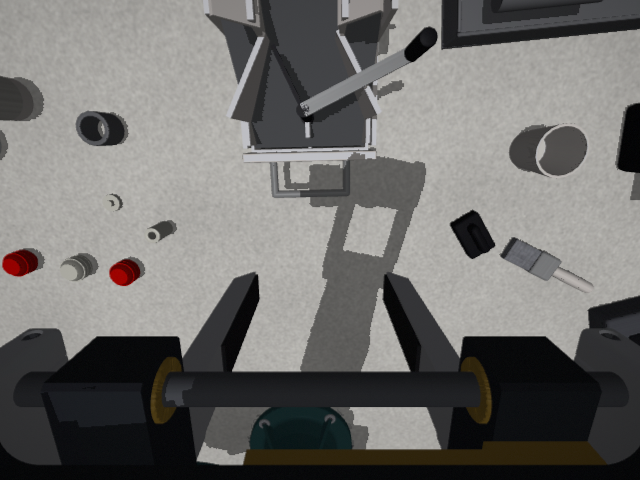

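Wrist view: the handle bar runs (273,193)–(349,193), the drawer's front edge is at row 153 from 245 to 375, the pivot is near (306,113), the lever post's top at (427,38), the drum at (73,267) and the tube at (155,233).

```bash
python3 - <<'E'
from h import *
s=dict(np.load("w1.npz")); W=cloud(s)
for n,u,v,z in(("hL",273,193,.075),("hR",349,193,.075),("fL",245,154,.085),("fR",376,152,.085),("pivot",306,110,.22),("post",428,36,.266),("drumtop",70,269,.036),("tubetop",153,235,.048)):
    print(n,np.round(ray(s,u,v,z),4),"depth",np.round(W[v,u],4))
a=-.091; c,si=np.cos(a),np.sin(a)
U=(W[...,:2]-[.515,-.08])@np.array([[c,-si],[si,c]])
# handle bar points
m=np.zeros((480,640),bool);m[180:205,285:338]=1;m&=(W[...,2]>.066)&(W[...,2]<.085);Q=W[m]
print("bar",np.mean(Q,0),m.sum())
hsv=cv2.cvtColor(s["image"],cv2.COLOR_RGB2HSV)
m=np.zeros((480,640),bool);m[10:70,395:445]=1;m&=(W[...,2]>.262)&(W[...,2]<.275);Q=W[m]; print("post top",np.mean(Q,0),m.sum())
E
```

```text
hL [ 0.5243 -0.0229  0.075 ] depth [ 0.5246 -0.0233  0.0774]
hR [ 0.5146 -0.1287  0.075 ] depth [ 0.5146 -0.1287  0.0753]
fL [0.5804 0.0055 0.085 ] depth [0.5804 0.0055 0.085 ]
fR [ 0.5672 -0.1671  0.085 ] depth [ 5.627e-01 -1.806e-01 -2.000e-04]
pivot [ 0.6165 -0.085   0.22  ] depth [ 0.6164 -0.085   0.2206]
post [ 0.6545 -0.1794  0.266 ] depth [ 0.6543 -0.1791  0.2668]
drumtop [0.4258 0.3275 0.036 ] depth [0.4259 0.3274 0.0361]
tubetop [0.4729 0.1733 0.048 ] depth [0.4697 0.1805 0.0348]
bar [ 0.51966678 -0.07592299  0.07551887] 384
post top [ 0.65402099 -0.17902996  0.26513624] 331
```

Emit:
move_arm(
  deltas=[0, 0.12, 0, 3.4, -1.3, 2, 1, 0, 0.24, 0, 3.4, -1.3, 6, 1, 0, 0.35, 0, 3.4, -1.3, 10, 1, 0, 0.35, 0, 3.4, -1.3, 15, 1, 0, 0.35, 0, 3.4, -1.3, 19, 1, 0, 0.35, 0, 3.4, -1.3, 22, 1, 0, 0.35, 0, 3.4, -1.3, 24, 1, 0, 0.35, 0, 3.4, -1.3, 24, 1],
)

```text
time: 2.5
tool_pos: [0.5406, -0.0781, 0.1138]
ee_rot: [-3.14, -0.342, -0.093]
wrist_force: [-0.7, 1.0, 1.1]
width: 0.0055
finger_force: 0.0
```

```bash
python3 - <<'E'
from h import *
o=robot.get_obs();print(o["tool_pos"],o["ee_rot"],o["width"])
print(to([.5436,-.0782,.052],o["ee_rot"]))
print(to([.5436-.105*.996,-.0782+.105*.0915,.052],o["ee_rot"]))
E
```

```text
[ 0.54059251 -0.0780507   0.11384395] [-3.14034504 -0.34161693 -0.09324861] 0.005532491553150822
(array([0., 0., 0.]), array([-1.79, -0.01,  5.93]))
(array([0., 0., 0.]), array([-1.168e+01,  1.000e-02,  2.410e+00]))
```

Emit:
move_arm(
  deltas=[0, 0, 0, -0.9, 0, 3, 1, 0, 0, 0, -1.7, 0, 5.6, 1, 0, 0, 0, -1.8, 0, 5.9, 1, 0, 0, 0, -1.8, 0, 5.9, 1, 0, 0, 0, -2.7, 0, 5.6, 1, 0, 0, 0, -4.2, 0, 5.07, 1, 0, 0, 0, -5.7, 0, 4.54, 1, 0, 0, 0, -7.2, 0, 4.0, 1],
)

```text
time: 3.3
tool_pos: [0.4925, -0.0741, 0.0602]
ee_rot: [3.138, -0.358, -0.089]
wrist_force: [2.1, -2.6, 0.2]
width: 0.0007
finger_force: 1.4
```

Emit:
move_arm(
  deltas=[0, 0, 0, -1.4, 0, -0.5, 1, 0, 0, 0, -2.5, 0, -0.9, 1, 0, 0, 0, -3.2, 0, -1.14, 1, 0, 0, 0, -3.7, 0, -1.32, 1, 0, 0, 0, -4.0, 0, -1.42, 1, 0, 0, 0, -4.15, 0, -1.48, 1, 0, 0, 0, -4.15, 0, -1.48, 1],
)

```text
time: 4.0
tool_pos: [0.4516, -0.0695, 0.0593]
ee_rot: [3.141, -0.363, -0.091]
wrist_force: [15.2, -2.3, -4.0]
width: 0.0005
finger_force: 6.3
```

Emit:
move_arm(
  deltas=[0, 0, 0, 0.6, 0, 0.2, 1, 0, 0, 0, 1.6, 0, -2.5, 1, 0, 0, 0, 3.3, 0, -7.2, 1, 0, 0, 0, 5, 0, -11.9, 1, 0, 0, 0, 6.7, 0, -16.6, 1, 0, 0, 0, 8.4, 0, -21.3, 1, 0, 0, 0, 10, 0, -25.7, 1, 0, 0, 0, 10, 0, -25.7, 1],
)

```text
time: 4.8
tool_pos: [0.4541, -0.0693, 0.3396]
ee_rot: [3.139, -0.361, -0.089]
wrist_force: [0.3, 0.6, 0.2]
width: 0.0007
finger_force: 0.0
```

```bash
python3 - <<'E'
from h import *
o=robot.get_obs();print(o["tool_pos"],o["ee_rot"],o["width"])
print(to([.679,-.186,.33],[np.pi,0,-.0915]))
E
```

```text
[ 0.45407917 -0.06926208  0.33960715] [ 3.1390638  -0.3608951  -0.08871432] 0.0007315756862322446
(array([ 0.002, -0.361,  0.002]), array([21.59,  9.61,  9.2 ]))
```

Emit:
move_arm(
  deltas=[0, -0.12, 0, 4.3, 1.9, 1.8, 1, 0, -0.24, 0, 8.6, 3.8, 3.6, 1, 0, -0.361, 0, 13, 5.8, 5.5, 1, 0, -0.361, 0, 17.3, 7.7, 7.4, 1, 0, -0.361, 0, 21.6, 9.6, 9.2, 1, 0, -0.361, 0, 21.6, 9.6, 9.2, 1, 0, -0.361, 0, 21.6, 9.6, 9.2, 1],
)

```text
time: 5.5
tool_pos: [0.6781, -0.1865, 0.3122]
ee_rot: [-3.139, 0.022, -0.091]
wrist_force: [-0.8, 0.2, 0.3]
width: 0.0005
finger_force: 0.0
```

```bash
python3 - <<'E'
from h import *
o=robot.get_obs();print(o["tool_pos"],o["ee_rot"])
print(to([.679,-.186,.237],[np.pi,0,-.0915]),to([.5646,-.1775,.237],[np.pi,0,-.0915]))
s=snap("top"); W=cloud(s); Q=W[120:220,285:395]; print(np.round([ray(s,332,236,.072)],3))
# drawer handle now
m=np.zeros((480,640),bool);m[240:310,300:365]=1;m&=(W[...,2]>.064)&(W[...,2]<.085);Q=W[m];Q=Q[Q[:,0]<Q[:,0].min()+.012];print(Q.mean(0),len(Q))
E
```

```text
[ 0.67814529 -0.18650214  0.31223312] [-3.13865884  0.02202295 -0.09077095]
(array([-0.003,  0.022,  0.001]), array([ 0.25, -0.04,  7.52])) (array([-0.003,  0.022,  0.001]), array([-11.22,   0.16,   7.77]))
[[ 0.521 -0.081  0.072]]
[ 0.43658737 -0.02773513  0.07586124] 44
```

Emit:
move_arm(
  deltas=[0, 0, 0, 0.3, 0, 4, 1, 0, 0, 0, 0.3, 0, 7.5, 1, 0, 0, 0, 0.3, 0, 7.5, 1, 0, 0, 0, -1.5, 0.1, 7.5, 1, 0, 0, 0, -3.5, 0.1, 7.6, 1, 0, 0, 0, -5.5, 0.1, 7.6, 1, 0, 0, 0, -7.5, 0.1, 7.7, 1, 0, 0, 0, -9.3, 0.2, 7.7, 1],
)

```text
time: 6.35
tool_pos: [0.5833, -0.1785, 0.248]
ee_rot: [3.14, 0.004, -0.089]
wrist_force: [2.1, 0.2, 0.3]
width: 0.0002
finger_force: 0.8
```

Emit:
move_arm(
  deltas=[0, 0, 0, -1, 0, 0, 1, 0, 0, 0, -1.6, 0, 0, 1, 0, 0, 0, -1.9, 0, 0, 1, 0, 0, 0, -1.9, 0, 0, 1],
)

```text
time: 6.75
tool_pos: [0.5761, -0.1781, 0.2487]
ee_rot: [3.139, -0.022, -0.087]
wrist_force: [28.8, -1.7, -4.3]
width: 0.0005
finger_force: 14.0
```

Emit:
move_arm(
  deltas=[0, 0, 0, 2.5, 0, 0, 1, 0, 0, 0, 2.5, 0, -4, 1, 0, 0, 0, 2, 0, -7, 1, 0, 0, 0, -1, 0, -8, 1, 0, 0, 0, -2.5, 0, -8, 1, 0, 0, 0, -2.5, 0, -8, 1, 0, 0, 0, -2.5, 0, -8, 1],
)

```text
time: 7.45
tool_pos: [0.5407, -0.1753, 0.3257]
ee_rot: [3.141, 0.008, -0.09]
wrist_force: [0.0, 0.8, -0.3]
width: 0.0003
finger_force: 0.0
```

```bash
python3 - <<'E'
from h import *
s=snap("wrist"); W=cloud(s); o=robot.get_obs(); print(o["tool_pos"],o["ee_rot"])
save(s,"pics/w2.png")
m=(W[...,2]>.260)&(W[...,2]<.275)&(cv2.cvtColor(s["image"],cv2.COLOR_RGB2HSV)[...,2]<60)&(np.hypot(W[...,0]-.6133,W[...,1]+.0846)>.09)&(np.hypot(W[...,0]-.6133,W[...,1]+.0846)<.125)
P=W[m]; print(len(P), P.mean(0) if len(P) else 0)
print(to([.4258,.3275,.16],[np.pi,0,1.40]))
E
```

```text
[ 0.5408966  -0.17526006  0.32460337] [ 3.14125688  0.00971773 -0.08997464]
274 [ 0.56167135 -0.17038402  0.26512592]
(array([-0.007,  0.008, -1.49 ]), array([-15.82, -49.04,  16.6 ]))
```

View pics/w2.png

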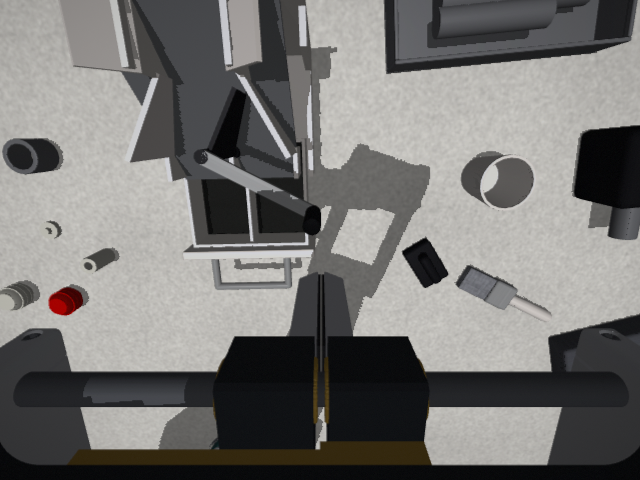

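The lever is now against the stop towards the robot (post at (312,220) in the wrist view), the left chute is open and the drawer is out. Next, the drum.

Emit:
move_arm(
  deltas=[0, 0, -0.14, -1.3, -4.4, 0.5, -0.4, 0, 0, -0.28, -2.6, -8.8, 2, -0.4, 0, 0, -0.42, -3.9, -13.2, 4, -0.4, 0, 0, -0.56, -5.2, -17.6, 6, -0.4, 0, 0, -0.7, -6.5, -22, 7.5, -0.4, 0, 0, -0.84, -7.8, -26.4, 9, -0.4, 0, 0, -0.98, -9.1, -30.8, 10.5, -0.4, 0, 0, -1.12, -10.4, -35.2, 12, -0.4],
)

```text
time: 8.3
tool_pos: [0.4671, 0.1866, 0.2038]
ee_rot: [-3.131, 0.005, 1.036]
wrist_force: [0.5, -0.8, 0.3]
width: 0.0613
finger_force: 0.0
```

```bash
python3 - <<'E'
from h import *
o=robot.get_obs();print(o["tool_pos"],o["ee_rot"],o["width"])
print(to([.4258,.3275,.14],[np.pi,0,1.40]))
s=snap("top"); W=cloud(s); c=np.array([.6195,-.083]); ux=np.array([.9958,-.0914]); uy=np.array([.0914,.9958])
P=W[100:260,270:400].reshape(-1,3); x=(P[:,:2]-c)@ux+.035; y=(P[:,:2]-c)@uy
for lo,hi in((.268,.285),(.255,.266)):
    m=(P[:,2]>lo)&(P[:,2]<hi)&(x>.06); print(len(x[m]),np.round([x[m].min(),x[m].max(),y[m].min(),y[m].max()],4))
w=dict(np.load("w1.npz"));W=cloud(w); P=W.reshape(-1,3); x=(P[:,:2]-c)@ux+.035; y=(P[:,:2]-c)@uy
m=(P[:,2]>.235)&(P[:,2]<.275)&(x>.04)&(abs(y)<.09)&(x<.2); print("w1 rim y",y[m&(y<0)].min(),y[m&(y>0)].max(),x[m].min(),x[m].max())
E
```

```text
[0.46706113 0.18662644 0.20381289] [-3.13106258  0.00542486  1.03577833] 0.0612752095257855
(array([-0.011,  0.003, -0.364]), array([ 10.05, -10.66,   6.44]))
152 [ 0.0989  0.1767 -0.0551  0.0651]
408 [ 0.0944  0.1702 -0.0595  0.0668]
w1 rim y -0.08997971806186723 0.06560012776920576 0.07232422760062074 0.11148534319887933
```

Emit:
move_arm(
  deltas=[0, 0, -0.14, 2.5, -2.7, 1.5, -0.4, 0, 0, -0.28, 5, -5.3, 3.5, -0.4, 0, 0, -0.36, 7.5, -8, 5.5, -0.4, 0, 0, -0.36, 10, -10.6, 6.4, -0.4, 0, 0, -0.36, 10, -10.6, 6.4, -0.4, 0, 0, -0.36, 10, -10.6, 6.4, -0.4],
)

```text
time: 8.95
tool_pos: [0.4273, 0.3253, 0.1406]
ee_rot: [-3.13, 0.003, 1.391]
wrist_force: [-0.2, 0.1, -0.6]
width: 0.066
finger_force: 0.0
```

```bash
python3 - <<'E'
from h import *
o=robot.get_obs();print(o["tool_pos"],o["ee_rot"],o["width"])
s=snap("wrist"); W=cloud(s); save(s,"pics/w3.png")
h=cv2.cvtColor(s["image"],cv2.COLOR_RGB2HSV)
m=(np.hypot(W[...,0]-.4258,W[...,1]-.3275)<.035)&(W[...,2]>.030)&(W[...,2]<.045)&(h[...,1]<90)
v,u=np.where(m); Q=W[m]; print(len(Q),np.round(Q.mean(0),4),np.round((Q.min(0)+Q.max(0))/2,4),np.ptp(Q,axis=0),u.mean(),v.mean())
p=(Q.min(0)+Q.max(0))/2
print(to([p[0],p[1],.003],[np.pi,0,1.40]))
E
```

```text
[0.42727428 0.32525424 0.14063686] [-3.12955011e+00  2.97014509e-03  1.39125306e+00] 0.06600581734489212
1085 [0.4216 0.3337 0.0347] [0.421  0.3327 0.0338] [0.034143   0.03461261 0.00764019] 315.23594470046083 227.59354838709677
(array([-0.011,  0.002, -0.01 ]), array([ 0.69, -0.67, 13.84]))
```

View pics/w3.png

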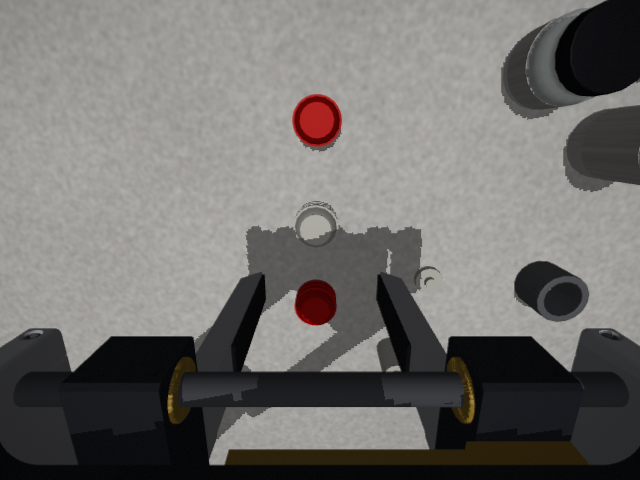

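The drum is at (316,225), between the reds at (317,120) and (316,302). The fingers, closing across the row, clear both reds.

```bash
python3 - <<'E'
from h import *
s=snap("wrist"); W=cloud(s)
m=(np.hypot(W[...,0]-.4215,W[...,1]-.333)<.04)&(W[...,2]>.008)&(W[...,2]<.045)&(cv2.cvtColor(s["image"],cv2.COLOR_RGB2HSV)[...,1]<90)
u,v,w,h=cv2.boundingRect(m.astype(np.uint8)); print(u,v,w,h)
for z in np.arange(.006,.042,.006):
    Q=W[m&(abs(W[...,2]-z)<.003)]
    if len(Q)>5: print(round(z,3),len(Q),np.round(Q.min(0),4)[:2],np.round(Q.max(0),4)[:2])
print(ray(s,316,224.5,.036),to([.4215,.333,.003],[np.pi,0,1.40]))
E
```

```text
292 201 45 47
0.006 7 [0.4173 0.3323] [0.4418 0.3529]
0.012 52 [0.4052 0.3357] [0.4414 0.353 ]
0.018 58 [0.4049 0.334 ] [0.4417 0.3529]
0.024 161 [0.4004 0.3119] [0.4416 0.353 ]
0.03 514 [0.4009 0.3122] [0.4409 0.3525]
0.036 892 [0.4059 0.3175] [0.437  0.3484]
[0.4236303  0.33609806 0.036     ] (array([-0.01 ,  0.001, -0.011]), array([ 0.74, -0.67, 13.89]))
```

Emit:
move_arm(
  deltas=[-0.01, 0, 0, 0.7, -0.7, 4, -0.4, -0.01, 0, 0, 0.7, -0.7, 8.5, -0.4, -0.01, 0, 0, 0.7, -0.7, 12.5, -0.4, -0.01, 0, 0, 0.7, -0.7, 13.7, -0.4, -0.01, 0, 0, 0.7, -0.7, 13.7, 1, -0.01, 0, 0, 0.7, -0.7, 13.7, 1, -0.01, 0, 0, 0.7, -0.7, 13.7, 1, -0.01, 0, 0, 0.7, -0.7, 13.7, 1],
)

```text
time: 9.85
tool_pos: [0.422, 0.334, 0.0069]
ee_rot: [3.139, -0.002, 1.39]
wrist_force: [-0.0, -0.2, 3.6]
width: 0.0389
finger_force: 30.0
```

Emit:
move_arm(
  deltas=[0, 0, 0, 0, 0, 0, 1, 0, 0, 0, 0, 0, 0, 1, 0, 0, 0, 0, 0, -2, 1, 0, 0, 0, 0, 0, -6, 1, 0, 0, 0, 0, 0, -11, 1, 0, 0, 0, 0, 0, -15, 1, 0, 0, 0, 0, 0, -15, 1],
)

```text
time: 10.55
tool_pos: [0.4238, 0.3357, 0.1626]
ee_rot: [3.132, -0.009, 1.39]
wrist_force: [0.6, 0.2, -0.3]
width: 0.0391
finger_force: 30.0
```

```bash
python3 - <<'E'
from h import *
o=robot.get_obs();print(o["tool_pos"],o["ee_rot"],o["width"],o["finger_force"])
print(to([.66,.0,.31],[np.pi,0,-.0915]))
E
```

```text
[0.42376203 0.33567845 0.1626213 ] [ 3.13204718 -0.0088977   1.39010847] 0.039081761722756854 29.9999890581239
(array([ 1.000e-03, -1.400e-02,  1.482e+00]), array([-28.64,  29.41, -14.71]))
```

Emit:
move_arm(
  deltas=[0, 0, 0.14, -2.6, 2.7, -2.5, 1, 0, 0, 0.28, -5.2, 5.4, -5, 1, 0, 0, 0.42, -7.8, 8.1, -7.5, 1, 0, 0, 0.56, -10.4, 10.8, -10, 1, 0, 0, 0.7, -13, 13.5, -12, 1, 0, 0, 0.84, -15.6, 16.2, -14, 1, 0, 0, 0.98, -18.2, 18.9, -14.7, 1, 0, 0, 1.12, -20.8, 21.6, -14.7, 1],
)

```text
time: 11.35
tool_pos: [0.5968, 0.0889, 0.3026]
ee_rot: [3.141, -0.001, 0.264]
wrist_force: [-0.0, 0.6, -0.3]
width: 0.0389
finger_force: 30.0
```

```bash
python3 - <<'E'
from h import *
o=robot.get_obs();print(o["tool_pos"],o["ee_rot"],o["width"],o["finger_force"])
print(to([.6995,-.088,.305],[np.pi,0,-.0915]))
E
```

```text
[0.59676394 0.08887954 0.30256438] [ 3.14091309e+00 -6.75405051e-04  2.64286144e-01] 0.03892859954609801 29.99536629533395
(array([ 0.001, -0.001,  0.356]), array([ 5.3 , 19.76, -0.23]))
```

Emit:
move_arm(
  deltas=[0, 0, 0.12, 1.2, 4.5, -0.2, 1, 0, 0, 0.24, 2.5, 9, -0.2, 1, 0, 0, 0.356, 3.9, 13.7, -0.2, 1, 0, 0, 0.356, 5.3, 18, -0.2, 1, 0, 0, 0.356, 5.3, 19.7, -0.2, 1, 0, 0, 0.356, 5.3, 19.7, -0.2, 1, 0, 0, 0.356, 5.3, 19.7, -0.2, 1],
)

```text
time: 12.05
tool_pos: [0.6988, -0.0846, 0.3033]
ee_rot: [-3.141, 0.002, -0.085]
wrist_force: [-0.2, 0.4, -0.1]
width: 0.0395
finger_force: 30.0
```

```bash
python3 - <<'E'
from h import *
o=robot.get_obs();print(o["tool_pos"],o["ee_rot"],o["width"],o["finger_force"])
print(to([.6995,-.088,.268],[np.pi,0,-.0915]))
s=snap("wrist");save(s,"pics/w4.png")
E
```

```text
[ 0.69883988 -0.08463638  0.30326936] [-3.14142243e+00  2.31250522e-03 -8.53091621e-02] 0.03949085764562219 29.99992133321939
(array([-0.   ,  0.002,  0.006]), array([0.1 , 0.33, 3.53]))
```

View pics/w4.png

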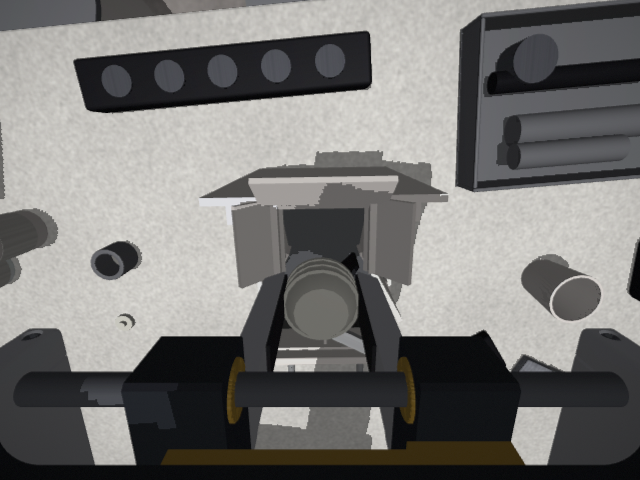

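The drum, at (321,300), is lined up with the throat (284–366). I'll lower and release it.

Emit:
move_arm(
  deltas=[0, 0, 0, 0.1, 0.3, 2, 1, 0, 0, 0, 0.1, 0.3, 3.5, 1, 0, 0, 0, 0.1, 0.3, 3.5, 1, 0, 0, 0, 0.1, 0.3, 3.5, 1, 0, 0, 0, 0.1, 0.3, 3.5, -0.4, 0, 0, 0, 0.1, 0.3, 3.5, -0.4, 0, 0, 0, 0.1, 0.3, 3.5, -0.4, 0, 0, 0, 0.1, 0.3, 3.5, -0.4],
)

```text
time: 12.9
tool_pos: [0.7002, -0.0889, 0.2692]
ee_rot: [3.141, 0.0, -0.086]
wrist_force: [0.5, 0.0, 0.3]
width: 0.0649
finger_force: 0.0
```

Emit:
move_arm(
  deltas=[0, 0, 0, 0, 0, 0, -0.4, 0, 0, 0, 0, 0, -3, -0.4, 0, 0, 0, -2, 0, -4, -0.4, 0, 0, 0, -7, 0, -4, -0.4, 0, 0, 0, -12, 0, -4, -0.4, 0, 0, 0, -15, 0, -4, -0.4, 0, 0, 0, -15, 0, -4, 1, 0, 0, 0, -15, 0, -4, 1],
)

```text
time: 13.7
tool_pos: [0.5507, -0.076, 0.3096]
ee_rot: [3.14, -0.001, -0.086]
wrist_force: [0.3, 0.2, 0.3]
width: 0.0533
finger_force: 0.0
```

```bash
python3 - <<'E'
from h import *
o=robot.get_obs();print(o["tool_pos"],o["ee_rot"],o["width"],o["finger_force"])
s=snap("wrist");save(s,"pics/w5.png")
E
```

```text
[ 0.55067844 -0.07598705  0.30958333] [ 3.14038410e+00 -1.05788074e-03 -8.64863167e-02] 0.05331311037464132 0.0
```

View pics/w5.png

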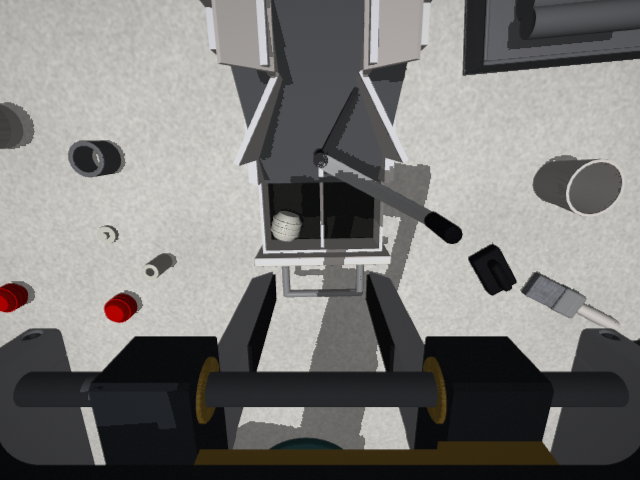

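The drum lies in the left compartment at (286,226). Now the lever goes away from the robot; its post is at (447,232).

```bash
python3 - <<'E'
from h import *
for p in([.532,-.172,.31],[.532,-.172,.243],[.653,-.1812,.243]): print(to(p,[np.pi,0,-.0915]))
E
```

```text
(array([ 0.001, -0.   ,  0.005]), array([-1.09,  9.72, -0.08]))
(array([ 0.001, -0.   ,  0.005]), array([-1.09,  9.72,  6.62]))
(array([ 0.001, -0.   ,  0.005]), array([11.04,  9.59,  6.62]))
```

Emit:
move_arm(
  deltas=[0, 0, 0, -0.5, 5, 0, 1, 0, 0, 0, -1.1, 9.7, 0, 1, 0, 0, 0, -1.1, 9.7, 0, 1, 0, 0, 0, -1.1, 9.7, 4, 1, 0, 0, 0, -1.1, 9.7, 6.6, 1, 0, 0, 0, -1.1, 9.7, 6.6, 1, 0, 0, 0, 0.7, 9.7, 6.6, 1, 0, 0, 0, 2.5, 9.7, 6.6, 1],
)

```text
time: 14.55
tool_pos: [0.5681, -0.1749, 0.2443]
ee_rot: [3.14, 0.001, -0.086]
wrist_force: [-1.3, -1.2, -0.1]
width: 0.0002
finger_force: 0.8
```

Emit:
move_arm(
  deltas=[0, 0, 0, 2, 0, 0, 1, 0, 0, 0, 4, 0, 0, 1, 0, 0, 0, 6, 0, 0, 1, 0, 0, 0, 7.5, 0, 0, 1, 0, 0, 0, 8.3, 0, 0, 1, 0, 0, 0, 8.7, 0, 0, 1, 0, 0, 0, 8.7, 0, 0, 1],
)

```text
time: 15.25
tool_pos: [0.6461, -0.1807, 0.2434]
ee_rot: [-3.141, 0.023, -0.087]
wrist_force: [-24.2, 3.4, 4.5]
width: 0.0003
finger_force: 12.1
```

Emit:
move_arm(
  deltas=[0, 0, 0, -2.5, 0, 0, 1, 0, 0, 0, -3.5, 0, -3, 1, 0, 0, 0, -5, 0, -7, 1, 0, 0, 0, -9, -2, -8, 1, 0, 0, 0, -11, -4, -8, 1, 0, 0, 0, -11, -4, -8, 1, 0, 0, 0, -11, -4, -8, -0.3],
)

```text
time: 15.95
tool_pos: [0.5485, -0.1326, 0.3244]
ee_rot: [3.14, -0.002, -0.085]
wrist_force: [0.5, 0.9, 0.3]
width: 0.0053
finger_force: 0.0
```

```bash
python3 - <<'E'
from h import *
s=snap("wrist"); W=cloud(s); o=robot.get_obs(); print(o["tool_pos"],o["ee_rot"],o["width"])
c=np.array([.6195,-.081]); r=np.hypot(W[...,0]-c[0],W[...,1]-c[1])
m=(W[...,2]>.260)&(W[...,2]<.275)&(cv2.cvtColor(s["image"],cv2.COLOR_RGB2HSV)[...,2]<60)&(r>.09)&(r<.125)
P=W[m]; print("post",len(P), P.mean(0) if len(P) else 0)
print(to([.473,.172,.16],[np.pi,0,-.0915]))
E
```

```text
[ 0.54866752 -0.13302082  0.32336804] [ 3.14002526e+00 -2.74770701e-04 -8.58048322e-02] 0.009422195405544094
post 360 [ 0.66056851 -0.17660379  0.26512976]
(array([ 0.002, -0.   ,  0.006]), array([-10.16, -29.77,  16.29]))
```

Emit:
move_arm(
  deltas=[0, 0, 0, -1.5, -4.5, 0, -0.3, 0, 0, 0, -3, -9, 1, -0.3, 0, 0, 0, -4.5, -13.5, 3.5, -0.3, 0, 0, 0, -6, -18, 7, -0.3, 0, 0, 0, -7.5, -22, 10, -0.3, 0, 0, 0, -9, -26, 13, -0.3, 0, 0, 0, -10.1, -29.5, 16, -0.3, 0, 0, 0, -10.1, -29.7, 16.3, -0.3],
)

```text
time: 16.8
tool_pos: [0.4704, 0.1739, 0.1553]
ee_rot: [3.139, 0.008, -0.083]
wrist_force: [-0.3, -1.3, -0.2]
width: 0.0613
finger_force: 0.0
```

Emit:
move_arm(
  deltas=[0, 0, 0, 0, 0, 0, -0.3, 0, 0, 0, 0, 0, 0, -0.3],
)

```text
time: 17.0
tool_pos: [0.4739, 0.1708, 0.1603]
ee_rot: [3.14, -0.0, -0.087]
wrist_force: [0.6, -0.1, -0.6]
width: 0.0611
finger_force: 0.0
```

```bash
python3 - <<'E'
from h import *
o=robot.get_obs();print(o["tool_pos"],o["ee_rot"],o["width"])
s=snap("wrist"); W=cloud(s); save(s,"pics/w6.png")
near=np.hypot(W[...,0]-.473,W[...,1]-.172)<.03
for lo,hi in((.012,.03),(.03,.042),(.042,.055)):
    Q=W[near&(W[...,2]>lo)&(W[...,2]<hi)]; print(lo,len(Q),np.round(Q.min(0),4),np.round(Q.max(0),4))
Q=W[near&(W[...,2]>.044)]; c,_=cv2.minEnclosingCircle((Q[:,:2]*1000).astype(np.float32)); print(c,_)
print(to([c[0]/1000,c[1]/1000,.008],[np.pi,0,-.0915]))
E
```

```text
[0.47385114 0.17082381 0.16030872] [ 3.13972774e+00 -2.06331602e-06 -8.67236841e-02] 0.06114282737883435
0.012 139 [0.4668 0.1639 0.0128] [0.4852 0.1875 0.03  ]
0.03 120 [0.4665 0.1641 0.0303] [0.4854 0.1881 0.0419]
0.042 435 [0.4614 0.1643 0.042 ] [0.4855 0.1878 0.0499]
(478.8046875, 174.20005798339844) 29.310834884643555
(array([ 0.001, -0.002,  0.004]), array([ 0.39, -0.42, 15.31]))
```

View pics/w6.png

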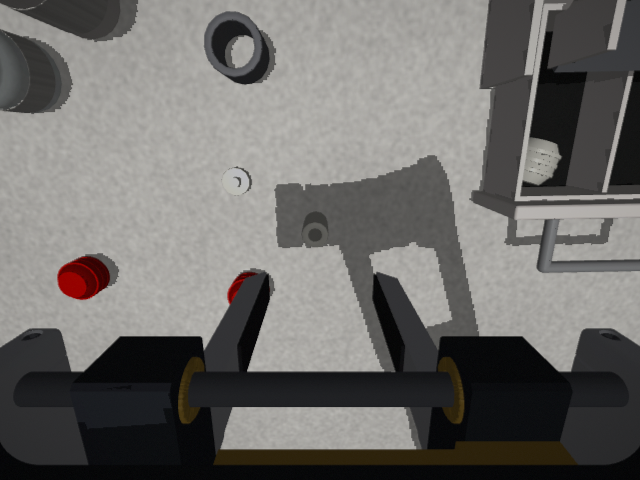

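The tube is at (315,233), in the gripper's shadow. The plug is at (237,181) and the red drum is clear of the left finger.

Emit:
move_arm(
  deltas=[0, 0, 0, -0.1, -0.5, 4, -0.3, 0, 0, 0, -0.1, -0.5, 8.5, -0.3, 0, 0, 0, -0.1, -0.5, 13, -0.3, 0, 0, 0, -0.1, -0.5, 15.1, -0.3, 0, 0, 0, -0.1, -0.5, 15.1, -0.3, 0, 0, 0, -0.1, -0.5, 15.1, 1, 0, 0, 0, -0.1, -0.5, 15.1, 1, 0, 0, 0, -0.1, -0.5, 15.1, 1],
)

```text
time: 17.85
tool_pos: [0.474, 0.1767, 0.0113]
ee_rot: [-3.141, -0.004, -0.087]
wrist_force: [0.4, -0.6, -0.6]
width: 0.0409
finger_force: 0.0
```

Emit:
move_arm(
  deltas=[0, 0, 0, 0, 0, 0, 1, 0, 0, 0, 0, 0, 0, 1, 0, 0, 0, 0, 0, 0, 1, 0, 0, 0, 0, 0, -3, 1, 0, 0, 0, 0, 0, -8, 1, 0, 0, 0, 0, 0, -13, 1, 0, 0, 0, 0, 0, -18, 1, 0, 0, 0, 0, 0, -22, 1],
)

```text
time: 18.65
tool_pos: [0.4722, 0.1769, 0.2319]
ee_rot: [3.142, -0.002, -0.086]
wrist_force: [1.7, -0.2, 0.2]
width: 0.0247
finger_force: 30.0
```

```bash
python3 - <<'E'
from h import *
o=robot.get_obs();print(o["tool_pos"],o["ee_rot"],o["width"],o["finger_force"])
print(to([.6995,-.088,.310],[np.pi,0,-.0915]))
E
```

```text
[0.47219016 0.17691452 0.23194506] [ 3.14158947e+00 -1.82764214e-03 -8.59241524e-02] 0.024736501359761524 29.99991106800735
(array([-0.   , -0.002,  0.006]), array([24.93, 24.44, -7.76]))
```

Emit:
move_arm(
  deltas=[0, 0, 0, 3, 3, -2.5, 1, 0, 0, 0, 6.2, 6.1, -5, 1, 0, 0, 0, 9.4, 9.2, -7, 1, 0, 0, 0, 12.6, 12.3, -7.7, 1, 0, 0, 0, 15.8, 15.4, -7.7, 1, 0, 0, 0, 19, 18.5, -7.7, 1, 0, 0, 0, 22.2, 21.6, -7.7, 1, 0, 0, 0, 24.8, 24.2, -7.7, 1],
)

```text
time: 19.45
tool_pos: [0.6994, -0.0875, 0.3044]
ee_rot: [3.141, 0.002, -0.087]
wrist_force: [0.2, 0.9, 0.1]
width: 0.0251
finger_force: 30.0
```

Emit:
move_arm(
  deltas=[0, 0, 0, 0, 0, 0, 1, 0, 0, 0, 0, 0, 0, 1],
)

```text
time: 19.65
tool_pos: [0.6984, -0.0861, 0.3036]
ee_rot: [3.141, 0.004, -0.087]
wrist_force: [-1.0, 0.7, 0.6]
width: 0.0248
finger_force: 30.0
```

```bash
python3 - <<'E'
from h import *
o=robot.get_obs();print(o["tool_pos"],o["ee_rot"],o["width"],o["finger_force"])
print(to([.6995,-.0885,.272],[np.pi,0,-.0915]))
E
```

```text
[ 0.69844743 -0.08614829  0.3035882 ] [ 3.14145612  0.00434945 -0.08717934] 0.0247509134108336 29.999982425943017
(array([0.   , 0.004, 0.004]), array([0.14, 0.22, 3.16]))
```

Emit:
move_arm(
  deltas=[0, 0, 0, 0.1, 0.2, 2, 1, 0, 0, 0, 0.1, 0.2, 3.2, 1, 0, 0, 0, 0.1, 0.2, 3.2, 1, 0, 0, 0, 0.1, 0.2, 3.2, 1, 0, 0, 0, 0.1, 0.2, 3.2, -0.4, 0, 0, 0, 0.1, 0.2, 3.2, -0.4, 0, 0, 0, 0.1, 0.2, 3.2, -0.4, 0, 0, 0, 0.1, 0.2, 3.2, -0.4],
)

```text
time: 20.45
tool_pos: [0.6992, -0.0877, 0.2742]
ee_rot: [3.141, 0.0, -0.086]
wrist_force: [0.2, -0.1, 0.3]
width: 0.0531
finger_force: 0.0
```

Emit:
move_arm(
  deltas=[0, 0, 0, 0, 0, 0, -0.4, 0, 0, 0, 0, 0, -3, -0.4, 0, 0, 0, -2, 0, -4, -0.4, 0, 0, 0, -7, 0, -4, -0.4, 0, 0, 0, -12, 0, -4, -0.4, 0, 0, 0, -15, 0, -4, -0.4, 0, 0, 0, -15, 0, -4, -0.4, 0, 0, 0, -15, 0, -4, -0.4],
)

```text
time: 21.25
tool_pos: [0.5498, -0.0749, 0.3146]
ee_rot: [3.14, -0.001, -0.086]
wrist_force: [-0.3, 0.1, -0.2]
width: 0.0658
finger_force: 0.0
```

```bash
python3 - <<'E'
from h import *
s=snap("wrist");save(s,"pics/w7.png"); W=cloud(s); o=robot.get_obs();print(o["tool_pos"],o["time"])
c=np.array([.6195,-.081]); r=np.hypot(W[...,0]-c[0],W[...,1]-c[1])
m=(W[...,2]>.260)&(W[...,2]<.275)&(cv2.cvtColor(s["image"],cv2.COLOR_RGB2HSV)[...,2]<60)&(r>.09)&(r<.125)
print("post",W[m].mean(0))
m=np.zeros((480,640),bool);m[255:305,290:355]=1;m&=(W[...,2]>.068)&(W[...,2]<.082);Q=W[m];print("bar",np.round([Q.min(0),Q.mean(0)],4),len(Q))
E
```

```text
[ 0.55037096 -0.07497131  0.31401594] 21.3
post [ 0.66094464 -0.17577757  0.26491598]
bar [[ 0.424  -0.1116  0.0693]
 [ 0.4333 -0.0649  0.0754]] 488
```

View pics/w7.png

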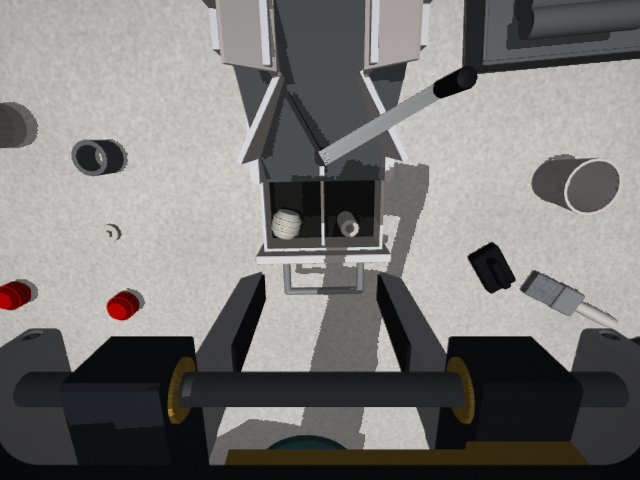

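The drum (286,224) is in the left bay and the tube (347,222) in the right bay, with the lever away from the robot. I'll check the drawer's travel exactly.

```bash
python3 - <<'E'
from h import *
ux=np.array([.9958,-.0915]); w=dict(np.load("w1.npz")); s=snap("wrist")
for t,(a,b) in((w,(180,205)),(s,(282,302))):
    W=cloud(t); m=np.zeros((480,640),bool); m[a:b,295:340 if a<200 else 350]=1; m&=(W[...,2]>.070)&(W[...,2]<.085)
    x=W[m][:,:2]@ux; print(len(x),np.percentile(x,[2,50,98]))
E
```

```text
323 [0.519741   0.52450786 0.52942038]
394 [0.4313067  0.43702453 0.44074265]
```

Measured travel is about 88 mm rather than 95 mm. I'll hook the handle again and pull, to be sure it's at the stop.

Emit:
move_arm(
  deltas=[0, 0.12, 0, -4.7, 0.2, 0, 1, 0, 0.24, 0, -9.4, 0.3, 1, 1, 0, 0.35, 0, -9.4, 0.3, 4, 1, 0, 0.35, 0, -9.4, 0.3, 8.5, 1, 0, 0.35, 0, -9.4, 0.3, 13, 1, 0, 0.35, 0, -9.4, 0.3, 17, 1, 0, 0.35, 0, -9.4, 0.3, 19.4, 1, 0, 0.35, 0, -9.4, 0.3, 19.4, 1],
)

```text
time: 22.15
tool_pos: [0.4533, -0.069, 0.1147]
ee_rot: [-3.14, -0.339, -0.087]
wrist_force: [-0.6, -0.1, 0.9]
width: 0.0051
finger_force: 0.0
```

```bash
python3 - <<'E'
from h import *
o=robot.get_obs();print(o["tool_pos"],o["ee_rot"],o["width"])
for p in ([.456,-.070,.053],[.446,-.069,.053]): print(to(p,o["ee_rot"]))
E
```

```text
[ 0.45326324 -0.0690471   0.11465408] [-3.13997744 -0.33887335 -0.08663083] 0.005062035616842068
(array([0., 0., 0.]), array([-1.78,  0.08,  5.91]))
(array([0., 0., 0.]), array([-2.73,  0.07,  5.57]))
```

Emit:
move_arm(
  deltas=[0, 0, 0, -0.9, 0.1, 3, 1, 0, 0, 0, -1.7, 0.1, 5.6, 1, 0, 0, 0, -1.8, 0.1, 5.9, 1, 0, 0, 0, -1.8, 0.1, 5.9, 1, 0, 0, 0, -2.1, 0.1, 5.8, 1, 0, 0, 0, -2.4, 0.1, 5.7, 1, 0, 0, 0, -2.6, 0.1, 5.6, 1, 0, 0, 0, -2.6, 0.1, 5.6, 1],
)

```text
time: 22.95
tool_pos: [0.4513, -0.0708, 0.0601]
ee_rot: [3.14, -0.353, -0.086]
wrist_force: [1.4, 0.3, 2.8]
width: 0.0004
finger_force: 0.9
```

Emit:
move_arm(
  deltas=[0, 0, 0, -0.3, 0, -0.1, 1, 0, 0, 0, -0.6, 0, -0.2, 1, 0, 0, 0, -0.6, 0, -0.2, 1],
)

```text
time: 23.25
tool_pos: [0.4502, -0.0711, 0.0626]
ee_rot: [3.14, -0.366, -0.087]
wrist_force: [19.7, -0.9, -6.2]
width: 0.0005
finger_force: 7.4
```

It holds at the same place against 20 N, so the drawer is at its stop (it had started slightly open). I'll back off and clear.

Emit:
move_arm(
  deltas=[0, 0, 0, 0.9, 0, 0.3, 1, 0, 0, 0, 1.6, 0, -2.5, 1, 0, 0, 0, 3.3, 0, -7.2, 1, 0, 0, 0, 5, 0, -11.9, 1, 0, 0, 0, 6.7, 0, -16.6, 1, 0, 0, 0, 8.4, 0, -21.3, 1, 0, 0, 0, 8.4, 0, -21.3, 1, 0, 0, 0, 8.4, 0, -21.3, 1],
)

```text
time: 24.05
tool_pos: [0.4501, -0.0704, 0.2884]
ee_rot: [3.14, -0.351, -0.086]
wrist_force: [-0.1, 0.7, -0.7]
width: 0.0003
finger_force: 0.0
```

```bash
python3 - <<'E'
from h import *
o=robot.get_obs();print(o["tool_pos"],o["wrist_force"])
ux=np.array([.9958,-.0915]); s=snap("wrist"); W=cloud(s); x=W[...,:2]@ux; y=W[...,:2]@np.array([.0915,.9958])
b=(W[...,2]>.070)&(W[...,2]<.085)&(abs(y+.0285)<.03)&(x<.46)&(x>.39); print("bar",b.sum(),np.percentile(x[b],[2,50,98]) if b.any() else 0)
m=(W[...,2]>.260)&(W[...,2]<.275)&(abs(np.hypot(W[...,0]-.6195,W[...,1]+.081)-.105)<.015); print("post",m.sum(),W[m].mean(0))
print(robot.close_job())
E
```

```text
[ 0.45014692 -0.07039622  0.28839747] [-0.12070905  0.71705082 -0.73818235]
bar 15 [0.43013945 0.43643671 0.43953384]
post 0 [nan nan nan]
the job is handed in; nothing more can be done
None<stdin>:5: RuntimeWarning: Mean of empty slice.
  ret = um.true_divide(
```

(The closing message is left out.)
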